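# Line up the microscope objectives by length on their rest strip

## Task

Put the four cleaned microscope objectives back on the white rest strip in order of length, one upright in the middle of each black pad: the shortest on the pad next to the strip's red end block, then the next longer ones, the longest at the grey end. Do not knock any objective over, and leave the oil bottle, the dish and the slide box where they are.

Things in the scene. Friction and masses are not known exactly. Their poses are not given: they have to be found in the camera images.
- objective_red_mid (a point): The shortest of four microscope objectives, 32 mm tall, loose, upright: a black round cap 30 mm across and 7 mm high at the foot, a plain steel barrel 26 mm across above it, and a red band and red cone (26 to 18 mm across) on the top 10 mm. The point is on its axis, half-way up (16 mm above its foot); z points up along the axis. About 80 g.
- objective_yellow_mid (a point): The second shortest of four microscope objectives, 42 mm tall, loose, upright: a black round cap 30 mm across and 7 mm high at the foot, a plain steel barrel 26 mm across above it, and a yellow band and yellow cone (26 to 18 mm across) on the top 10 mm. The point is on its axis, half-way up (21 mm above its foot); z points up along the axis. About 100 g.
- objective_blue_mid (a point): The second longest of four microscope objectives, 52 mm tall, loose, upright: a black round cap 30 mm across and 7 mm high at the foot, a plain steel barrel 26 mm across above it, and a blue band and blue cone (26 to 18 mm across) on the top 10 mm. The point is on its axis, half-way up (26 mm above its foot); z points up along the axis. About 120 g.
- objective_white_mid (a point): The longest of four microscope objectives, 62 mm tall, loose, upright: a black round cap 30 mm across and 7 mm high at the foot, a plain steel barrel 26 mm across above it, and a white band and white cone (26 to 18 mm across) on the top 10 mm. The point is on its axis, half-way up (31 mm above its foot); z points up along the axis. About 140 g.
- pad_a: One of four like black rubber discs, 48 mm across, 65 mm apart centre to centre in a straight row on a fixed white strip (325 x 64 x 10 mm): an end pad, beside pad_b. Its origin is the centre of its flat top face, 12 mm above the table; z up, y along the row from pad_a towards pad_d.
- pad_b: One of four like black rubber discs, 48 mm across, 65 mm apart centre to centre in a straight row on a fixed white strip (325 x 64 x 10 mm): an inner pad, between pad_a and pad_c. Its origin is the centre of its flat top face, 12 mm above the table; z up, y along the row from pad_a towards pad_d.
- pad_c: One of four like black rubber discs, 48 mm across, 65 mm apart centre to centre in a straight row on a fixed white strip (325 x 64 x 10 mm): an inner pad, between pad_b and pad_d. Its origin is the centre of its flat top face, 12 mm above the table; z up, y along the row from pad_a towards pad_d.
- pad_d: One of four like black rubber discs, 48 mm across, 65 mm apart centre to centre in a straight row on a fixed white strip (325 x 64 x 10 mm): the other end pad, beside pad_c. Its origin is the centre of its flat top face, 12 mm above the table; z up, y along the row from pad_a towards pad_d.
- red_end: The red block (58 x 22 mm, top 22 mm above the table) fixed across one end of the white strip, 48.5 mm beyond the centre of the end pad next to it, which is pad_a in some starts and pad_d in others. A like grey block is at the other end. Origin at the block's centre; its y axis is along the row.
- oil_bottle: Bystander: amber bottle with black cap, 30 mm across, 60 mm tall, standing loose. Origin at the centre of its underside.
- petri_dish: Bystander: closed, pale milky-white round dish, 94 mm across, 16 mm tall, loose. Origin at the centre of its underside.
- slide_box: Bystander: closed blue box for glass slides, 86 x 101 x 35 mm (x, y, z), loose. Origin at the centre of its underside.
Not all that is in view belongs to the job. What is shaped like the part that bears objective_blue_mid but green or turquoise is not meant.

How it is judged:
By the outcome, as a careful person would: the job done as asked, in the order asked, and still so for the second after the job is handed in, with the robot touching nothing.
It also fails if it takes over 102 s, if anything falls off the work surface, if the arm or the gripper's body presses on something with over 40 N, if the wrist force passes 120 N, or if a joint passes its speed limit or range.

## Robot

A 6-joint arm with a two-finger parallel gripper is mounted at the origin on the work surface. World frame = base frame: x ahead of the robot, y to its left, z up, the work surface at z = 0. Lengths are in m, angles in rad, forces in N, time in s.
With the tool pointing down it reaches from about 0.375 to 0.9 m from the base axis. Payload 3.1 kg.
Tool frame: the origin (TCP) lies at the very end of the fingers, on their centre line; the grasp point (between the pads) lies 19 mm behind it (manip.grasp_offset is the distance from the TCP to the grasp point, in m); x points along the fingers, z is the direction in which the jaws open and shut, and the axes are right-handed (so a half turn about x gives the same grasp; the last joint's range is limited). The gripper opens to 85 mm and grips with 20 to 120 N. Pads are 22 mm wide; open, the fingers measure 114 mm over their backs; the gripper's body (76 mm by 85 mm) begins 54 mm behind the grasp point. The pads swing forward as they close: fully open they stand 13 mm farther back than shut.
Start: joints at [0.97, 0.527, 1.433, -0, 1.181, -0.178], TCP at [0.256, 0.57, 0.231] pointing down, gripper open.
Joint ranges: [-3.08, 3.08], [-0.75, 2.2], [0.22, 2.44], [-1.43, 4.57], [0, 2.65], [-2.85, 2.85]. Speed limits (rad/s): [2.79, 2.79, 3.14, 3.14, 3.14, 3.14].

## Interface

Orientations are given as a unit quaternion [x, y, z, w].
In Python, from station import manip gives the robot as it stands.
- The arm moves only by the tool send_rows, never from a script. Its argument "steps" is a list that holds one entry, the list of rows, each a list of 5 numbers: the closure, from 0 (fully open) to 1 (shut), then the shift along the world's x, y, z in m, then the turn about the world's z in rad. A call has 1 to 8 rows; each row is the pose to reach, as a shift and turn from the pose commanded when the call began; what a row does not reach only later rows make up. A row lasts 1/8 s, in which the tool goes at most 62.5 mm and 10.7 degrees, less where a joint would pass 70% of its speed; a pose out of reach is approached as far as the arm can. A call with a gripper value outside its range is refused whole. The fingers move at their own pace and stop on an object; "grip_force" is the grip in N (left out, the last holds). Time passes only in rows, so rows that repeat a pose let the fingers close. It gives the time, the measured TCP pose, the force and the opening at its end, in the units of the state.
- manip.sense(): the state, without advancing time (a new reading comes with each control period).
- manip.snapshot(name): name is "scene" or "top" or "wrist"; returns the picture (420x560x3 uint8, red, green, blue); there is no depth.
- manip.camera_params(name): a dict with "fx", "fy", "cx", "cy" (pixels), "D" ([k1, k2, p1, p2, k3] as OpenCV has them; the pictures are not rectified), "T" (4x4, takes a point from camera to world coordinates); the wrist camera has in their place "tool_from_camera" (4x4, takes a point from camera to tool coordinates, whose origin is the TCP and whose axes are the tool frame's). Camera axes: x right, y down, z forward; pixel columns grow to the right and rows downward; lengths in m; the calibration is good to about 2 mm. A picture is of the moment at which its call begins: read the wrist's pose just before it. camera_params takes no time and is no camera call.
- manip.sign_off(): hands the job in, once; it reports no verdict.
The state is a dict: "t": time; "q": joint angles; "qd": joint speeds; "tau": joint torques, N m; "tcp_pos": TCP position; "tool_rot": TCP orientation; "force": force on the tool from outside, world axes, zero at the start; "ft_torque": the same for the moment, N m; "finger_gap": opening from 0.0 (shut) to 1.0 (fully open).
Only numpy, scipy, OpenCV 4.12 (cv2) and the standard library are available. Lean on these libraries where they do the work, as an engineer would, in place of code of your own. Each camera call takes 0.05 s, during which the arm holds its last target.

## Working session

There is one attempt and no reset: what is moved stays moved. The work goes in short steps, Python scripts to look and compute and a tool call to move; the robot and the scene stay as the last step left them, time stands still between calls to the robot, and variables do not carry over. Pictures are saved under pics/ and viewed, and the job is handed in when it is done.

Besides the shell and the picture viewer there is one more tool, called after "Call:" by a JSON object that holds its "fn" and its "kwargs", one argument or row to a line. send_rows: Moves the arm, as the interface text tells. Its arguments: {"type":"object","properties":{"steps":{"type":"array","items":{"type":"array","items":{"type":"array","items":{"type":"number"}}}},"grip_force":{"type":"number"}},"required":["steps"]}

```bash
mkdir -p pics; ls
cat > look.py <<'E'
import sys,cv2
from station import manip
for n in sys.argv[2:]:
    cv2.imwrite(f"pics/{sys.argv[1]}_{n}.png",cv2.cvtColor(manip.snapshot(n),cv2.COLOR_RGB2BGR))
E
python3 look.py a scene top; python3 -c "
from station import manip
print(manip.sense()); print(manip.grasp_offset)
for n in ['scene','top','wrist']: print(n,manip.camera_params(n))"
```

```text
pics
{'t': 0.1, 'q': array([ 9.69491818e-01,  5.28376838e-01,  1.43380323e+00, -1.08461828e-05,
        1.18142871e+00, -1.78512220e-01]), 'qd': array([ 1.34593025e-03, -1.76586982e-03, -3.74768941e-03, -7.41582887e-04,
       -2.89824534e-05, -4.49423089e-04]), 'tau': array([-1.46494945e-04, -4.43303204e+01, -1.78585052e+01, -2.01376315e-04,
        3.88952132e-03, -8.65719016e-06]), 'tcp_pos': array([0.25604196, 0.56941519, 0.23042001]), 'tool_rot': array([-0.3842358 ,  0.59443737,  0.38368002,  0.59312453]), 'force': array([ 0.30280293,  0.40235061, -0.55702677]), 'ft_torque': array([-0.03865959, -0.01126223, -0.00945879]), 'finger_gap': 1.003205463062891}
0.0187
scene {'fx': 421.42819783637594, 'fy': 421.42819783637594, 'cx': 276.9028480259401, 'cy': 211.62723102185643, 'D': array([0.02776936, 0.        , 0.        , 0.        , 0.        ]), 'T': array([[-0.90023753,  0.33828293, -0.27411138,  0.82672263],
       [ 0.435267  ,  0.7147339 , -0.54744688,  0.50478172],
       [ 0.01072476, -0.61214387, -0.79067368,  0.79985425],
       [ 0.        ,  0.        ,  0.        ,  1.   
[... 387 characters left out ...]
e-03, -1.88613140e-01, -9.82042157e-01,
         9.64203698e-01],
       [ 0.00000000e+00,  0.00000000e+00,  0.00000000e+00,
         1.00000000e+00]])}
wrist {'fx': 330.4959093122402, 'fy': 330.4959093122402, 'cx': 276.7561191887393, 'cy': 207.8848315432716, 'D': array([-0.00279774,  0.        ,  0.        ,  0.        ,  0.        ]), 'tool_from_camera': array([[ 5.04351857e-06, -2.88681211e-01,  9.57425276e-01,
        -1.42369650e-01],
       [ 8.28010238e-04, -9.57424946e-01, -2.88681116e-01,
         7.45182642e-02],
       [ 9.99999657e-01,  7.94213899e-04,  2.34202208e-04,
         4.33352191e-04],
       [ 0.00000000e+00,  0.00000000e+00,  0.00000000e+00,
         1.00000000e+00]])}
```

View pics/a_scene.png

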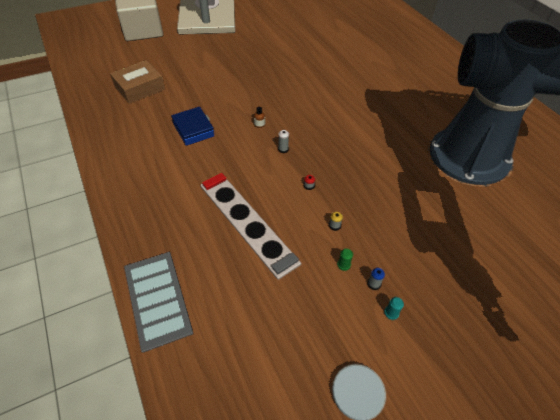

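View pics/a_top.png

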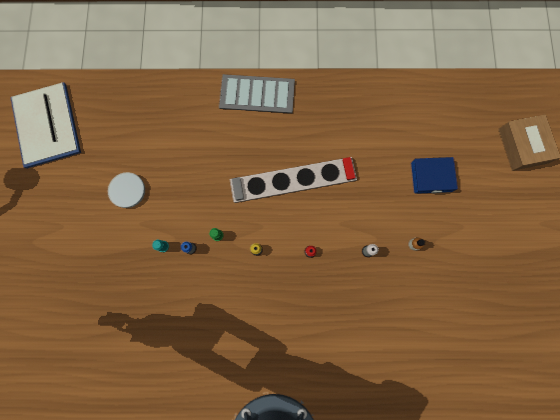

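The scene shows red (310,182), yellow (336,220), blue (376,278) and white (284,140), with green and turquoise decoys at (346,260) and (394,307). In the top view, red is at (310,251), yellow (256,249), blue (188,247) and white (371,250). The strip's red end is at (349,169).

```bash
cat > geo.py <<'E'
import numpy as np,cv2
from station import manip
def ray(n,uv):
    p=manip.camera_params(n);K=np.array([[p['fx'],0,p['cx']],[0,p['fy'],p['cy']],[0,0,1]])
    x=cv2.undistortPoints(np.array([[uv]],float),K,p['D'])[0,0]
    T=p['T'];return T[:3,3],T[:3,:3]@np.array([x[0],x[1],1])
def onz(n,uv,z):
    o,d=ray(n,uv);return (o+d*(z-o[2])/d[2])[:2]
def proj(n,P):
    p=manip.camera_params(n);K=np.array([[p['fx'],0,p['cx']],[0,p['fy'],p['cy']],[0,0,1]])
    q=np.linalg.inv(p['T'])@np.append(P,1)
    return cv2.projectPoints(q[:3].reshape(1,1,3),np.zeros(3),np.zeros(3),K,p['D'])[0].ravel()
def blobs(mask,amin=8):
    n,l,s,c=cv2.connectedComponentsWithStats(mask.astype(np.uint8),connectivity=8)
    return [(c[i],s[i]) for i in range(1,n) if s[i][4]>=amin]
E
cat > m1.py <<'E'
from geo import *
im={n:cv2.imread(f'pics/a_{n}.png') for n in('scene','top')}
R={'top':(140,225,300,40),'scene':(260,120,160,210)}
H=dict(red=.032,yellow=.042,blue=.052,white=.062)
for n in im:
    h=cv2.cvtColor(im[n],cv2.COLOR_BGR2HSV).astype(int);Hh,S,V=h[...,0],h[...,1],h[...,2]
    M=dict(red=((Hh<5)|(Hh>174))&(S>190)&(V>90),yellow=(Hh>20)&(Hh<35)&(S>150)&(V>110),blue=(Hh>108)&(Hh<125)&(S>150)&(V>60),white=(S<60)&(V>150),pad=(V<45))
    x,y,w,hh=R[n];roi=np.zeros(Hh.shape,bool);roi[y:y+hh,x:x+w]=1
    for c in H:
        for ct,s in blobs(M[c]&roi):
            print(n,c,ct.round(1),s,'xy',onz(n,ct,H[c]-.005).round(4))
    roi[:]=0
    if n=='top':roi[155:205,225:360]=1
    else: roi[170:280,195:305]=1
    for ct,s in blobs(M['pad']&roi,60): print(n,'pad',ct.round(1),s,onz(n,ct,.012).round(4))
    for ct,s in blobs(M['red']&roi,20): print(n,'redend',ct.round(1),s,onz(n,ct,.020).round(4))
a=cv2.resize(im['top'][225:265,140:440],None,fx=2.6,fy=2.6,interpolation=cv2.INTER_CUBIC)
b=cv2.resize(im['scene'][120:325,255:420],None,fx=2.4,fy=2.4,interpolation=cv2.INTER_CUBIC)
cv2.imwrite('pics/c1.png',a);cv2.imwrite('pics/c2.png',b)
E
python3 m1.py
```

```text
scene red [309.3 178.9] [305 175  10   8  61] xy [ 0.4418 -0.0882]
scene yellow [336.3 216.9] [331 212  11  10  74] xy [0.4469 0.0481]
scene blue [377.5 273.9] [372 268  12  12  94] xy [0.4507 0.2147]
scene white [260.9 122.9] [260 121   3   5  14] xy [ 0.4777 -0.2964]
scene white [283.9 133.9] [280 130   9   8  48] xy [ 0.4416 -0.2319]
scene white [274.4 249.8] [260 218  41  61 471] xy [0.6177 0.0788]
scene pad [224.6 194.6] [216 188  18  14 194] [ 0.646  -0.1426]
scene pad [239.3 211.6] [231 205  18  14 208] [ 0.6338 -0.0789]
scene pad [254.9 229.7] [246 222  19  16 232] [ 0.6219 -0.0152]
scene pad [271.5 249.1] [262 241  20  17 263] [0.61   0.0486]
scene redend [214.  180.4] [203 173  23  16 184] [ 0.6546 -0.1897]
top red [310.1 250.5] [305 246  10  10  72] xy [ 0.4394 -0.0897]
top yellow [254.7 248.2] [250 243  10  11  77] xy [0.4441 0.0459]
top blue [190.2 248. ] [189 245   3   7   8] xy [0.4436 0.2009]
top white [371.1 249.3] [367 244  10  11  64] xy [ 0.4399 -0.2329]
top pad [329.6 172.1] [322 164  17  17 223] [ 0.644  -0.1442]
top pad [305.1 176.6] [297 169  17  17 223] [ 0.6318 -0.0805]
top pad [280.5 181. ] [273 173  16  17 225] [ 0.6199 -0.0166]
top pad [255.9 185.5] [248 178  17  16 224] [0.6079 0.0469]
top redend [348.3 168. ] [343 157  12  22 167] [ 0.6524 -0.1918]
```

View pics/c1.png

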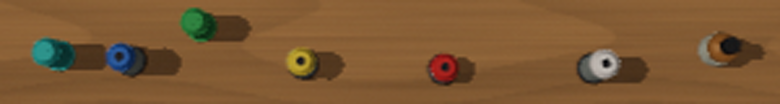

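View pics/c2.png

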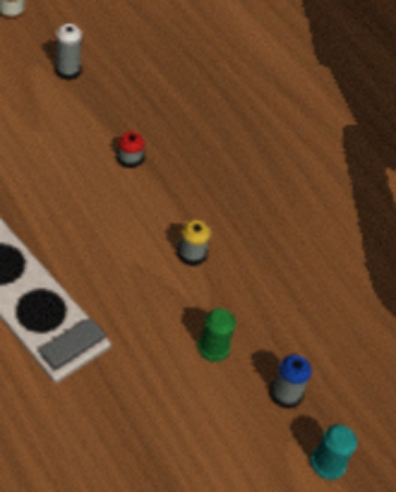

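Run:
```python
from geo import *
from scipy.spatial.transform import Rotation as R
s=manip.sense();m=R.from_quat(s['tool_rot']).as_matrix();print(m.round(3))
print('jaw yaw deg',np.degrees(np.arctan2(m[1,2],m[0,2])))
im=cv2.imread('pics/a_top.png');h=cv2.cvtColor(im,cv2.COLOR_BGR2HSV).astype(int)
r=np.zeros(im.shape[:2],bool);r[225:262,145:230]=1
M=(h[...,0]>100)&(h[...,0]<130)&(h[...,1]>110)&r
for c,st in blobs(M):print(c,st,onz('top',c,.047))
G=(h[...,0]>45)&(h[...,0]<100)&(h[...,1]>110)&r
for c,st in blobs(G):print('decoy',c,onz('top',c,.04))
im=cv2.imread('pics/a_top.png')
cv2.imwrite('pics/c3.png',cv2.resize(im[225:265,145:265],None,fx=6,fy=6,interpolation=cv2.INTER_CUBIC))
```

```text
[[-0.001 -0.912  0.41 ]
 [-0.002  0.41   0.912]
 [-1.     0.    -0.002]]
jaw yaw deg 65.7760425378479
[186.2        246.65882353] [181 242  11  11  85] [0.44679164 0.21083346]
decoy [215.88636364 234.09090909] [0.47823573 0.14127818]
decoy [160.35761589 245.41721854] [0.45036934 0.27582134]
```

View pics/c3.png

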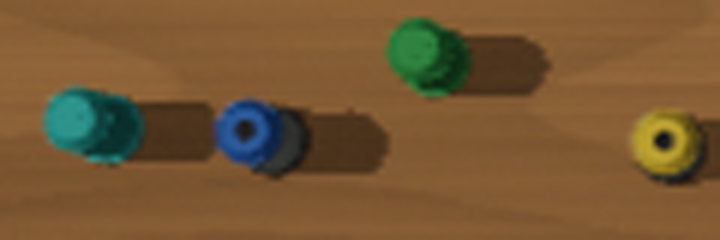

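Blue is confirmed: dark lens, steel barrel and black cap at crop (245,130). Turquoise (75,115) and green (415,55) are plain decoys. Red is first.

Call:
{"fn": "send_rows", "kwargs": {
  "steps": [
    [[0,0.1846,-0.6584,-0.08,-0.962],[0,0.1846,-0.6584,-0.08,-0.962],[0,0.1846,-0.6584,-0.08,-0.962],[0,0.1846,-0.6584,-0.08,-0.962],[0,0.1846,-0.6584,-0.08,-0.962],[0,0.1846,-0.6584,-0.08,-0.962],[0,0.1846,-0.6584,-0.08,-0.962],[0,0.1846,-0.6584,-0.08,-0.962]]
  ],
  "grip_force": 30
}}

```text
t: 1.1
tcp_pos: [0.3909, 0.0899, 0.1731]
tool_rot: [-0.066, 0.704, 0.066, 0.704]
force: [1.3, -0.4, 0.3]
finger_gap: 1.004
```

Call:
{"fn": "send_rows", "kwargs": {
  "steps": [
    [[0,0.05,-0.179,-0.02,0],[0,0.05,-0.179,-0.02,0],[0,0.05,-0.179,-0.02,0],[0,0.05,-0.179,-0.02,0],[0,0.05,-0.179,-0.02,0],[0,0.05,-0.179,-0.02,0]]
  ]
}}

```text
t: 1.85
tcp_pos: [0.4395, -0.0856, 0.1531]
tool_rot: [-0.066, 0.704, 0.067, 0.704]
force: [-0.4, 0.6, 0.6]
finger_gap: 0.999
```

```bash
cat > w.py <<'E'
import sys
from geo import *
from scipy.spatial.transform import Rotation as R
s=manip.sense();im=cv2.cvtColor(manip.snapshot('wrist'),cv2.COLOR_RGB2BGR);cv2.imwrite(f'pics/{sys.argv[1]}.png',im)
m=np.eye(4);m[:3,:3]=R.from_quat(s['tool_rot']).as_matrix();m[:3,3]=s['tcp_pos']
T=m@manip.camera_params('wrist')['tool_from_camera']
np.save(f'pics/{sys.argv[1]}.npy',T);print(s['tcp_pos'],'t',s['t'],'yaw',np.degrees(np.arctan2(m[1,2],m[0,2])))
E
python3 w.py w1
```

```text
[ 0.43952046 -0.08562726  0.15314173] t 1.85 yaw 10.76397394692003
```

View pics/w1.png

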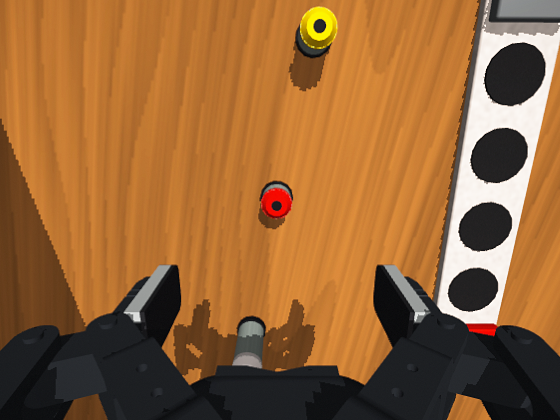

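The wrist view shows the red objective's top at (277,205), yellow at (320,27) and the four pads at (515,73), (499,155), (485,226) and (473,289). I'll cross-check with these.

```bash
cat > wm.py <<'E'
import sys
from geo import *
HT=dict(red=.032,yellow=.042,blue=.052,white=.062)
def wz(T,uv,z):
    p=manip.camera_params('wrist');K=np.array([[p['fx'],0,p['cx']],[0,p['fy'],p['cy']],[0,0,1]])
    x=cv2.undistortPoints(np.array([[uv]],float),K,p['D'])[0,0];d=T[:3,:3]@np.array([x[0],x[1],1]);o=T[:3,3]
    return (o+d*(z-o[2])/d[2])[:2]
def run(n,dz=0):
    im=cv2.imread(f'pics/{n}.png');T=np.load(f'pics/{n}.npy')
    h=cv2.cvtColor(im,cv2.COLOR_BGR2HSV).astype(int);H,S,V=h[...,0],h[...,1],h[...,2]
    M=dict(red=((H<5)|(H>174))&(S>200)&(V>90),yellow=(H>20)&(H<35)&(S>200)&(V>120),blue=(H>108)&(H<125)&(S>150)&(V>60),white=(S<40)&(V>150),pad=V<60)
    for c,m in M.items():
        if c=='pad':
            for ct,s in blobs(m,600):
                if .8<s[2]/s[3]<1.25 and s[4]>.65*s[2]*s[3] and 0<s[0] and s[0]+s[2]<560 and s[1]>0 and s[1]+s[3]<420: print('pad',ct.round(1),s,wz(T,ct,.012).round(4))
        else:
            for ct,s in blobs(m,150):
                if s[4]<3000:
                    # outer contour centre of top incl. lens
                    l=m[s[1]:s[1]+s[3],s[0]:s[0]+s[2]].astype(np.uint8)
                    cn=max(cv2.findContours(l,cv2.RETR_EXTERNAL,cv2.CHAIN_APPROX_NONE)[0],key=cv2.contourArea)
                    (u,v),r=cv2.minEnclosingCircle(cn);g=(u+s[0],v+s[1])
                    # dark lens inside
                    d=(V[s[1]:s[1]+s[3],s[0]:s[0]+s[2]]<60)&(cv2.drawContours(np.zeros_like(l),[cn],-1,1,-1)>0)
                    bl=blobs(d,5);b=max(bl,key=lambda t:t[1][4])[0]+s[:2] if bl else None
                    print(c,np.round(g,1),'lens',None if b is None else b.round(1),'xy lens',None if b is None else wz(T,b,HT[c]+dz).round(4),'xy blob(z-5)',wz(T,g,HT[c]+dz-.005).round(4))
if __name__=='__main__': run(sys.argv[1],float(sys.argv[2]) if len(sys.argv)>2 else 0)
E
python3 wm.py w1
```

```text
red [276. 203.] lens [276.2 205.6] xy lens [ 0.439  -0.0886] xy blob(z-5) [ 0.4387 -0.0879]
red [480.8 327.4] lens None xy lens None xy blob(z-5) [ 0.6533 -0.1722]
yellow [319.   27.5] lens [319.4  25.6] xy lens [0.4435 0.0465] xy blob(z-5) [0.4439 0.0464]
white [150.6 292.5] lens None xy lens None xy blob(z-5) [ 0.3507 -0.1734]
white [400.3 292.8] lens None xy lens None xy blob(z-5) [ 0.5512 -0.1354]
white [245.5 364.5] lens None xy lens None xy blob(z-5) [ 0.4384 -0.2296]
pad [514.4  73.6] [ 484   43   61   63 2908] [0.6064 0.0493]
pad [498.6 155. ] [ 471  128   56   55 2357] [ 0.6184 -0.0144]
pad [485.  226.2] [ 459  203   53   48 1952] [ 0.6306 -0.0779]
pad [472.7 289.3] [ 448  268   50   43 1632] [ 0.6426 -0.1416]
```

Call:
{"fn": "send_rows", "kwargs": {
  "steps": [
    [[0,0,-0.003,-0.05,0],[0,0,-0.003,-0.1,0],[0,0,-0.003,-0.12,0],[0,0,-0.003,-0.12,0]]
  ]
}}

```text
t: 2.4
tcp_pos: [0.4394, -0.0886, 0.0322]
tool_rot: [-0.066, 0.705, 0.067, 0.703]
force: [-0.3, -0.3, 0.6]
finger_gap: 1.004
```

Call:
{"fn": "send_rows", "kwargs": {
  "steps": [
    [[0,0,0,-0.026,0],[0,0,0,-0.026,0],[0,0,0,-0.026,0],[0.3,0,0,-0.026,0],[0.5,0,0,-0.026,0],[1,0,0,-0.026,0],[1,0,0,-0.026,0],[1,0,0,-0.026,0]]
  ],
  "grip_force": 30
}}

```text
t: 3.4
tcp_pos: [0.4406, -0.0903, 0.0076]
tool_rot: [-0.066, 0.704, 0.066, 0.704]
force: [-0.6, 0.3, 5.3]
finger_gap: 0.289
```

```bash
python3 look.py b scene; python3 w.py w2; python3 -c "
import cv2
a=cv2.imread('pics/b_scene.png')[100:260,230:430];cv2.imwrite('pics/c4.png',cv2.resize(a,None,fx=3.5,fy=3.5,interpolation=2))"
```

```text
[ 0.44061132 -0.09030344  0.00761762] t 3.45 yaw 10.646540318099555
```

View pics/w2.png

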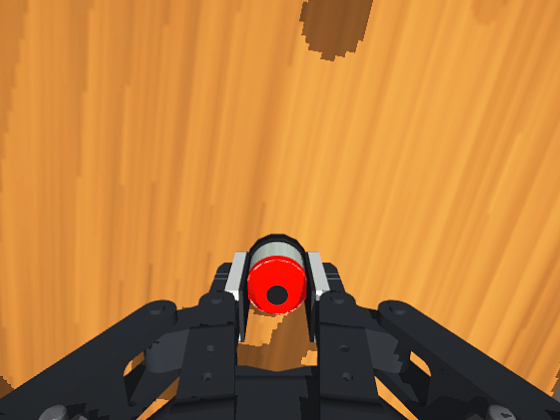

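View pics/c4.png

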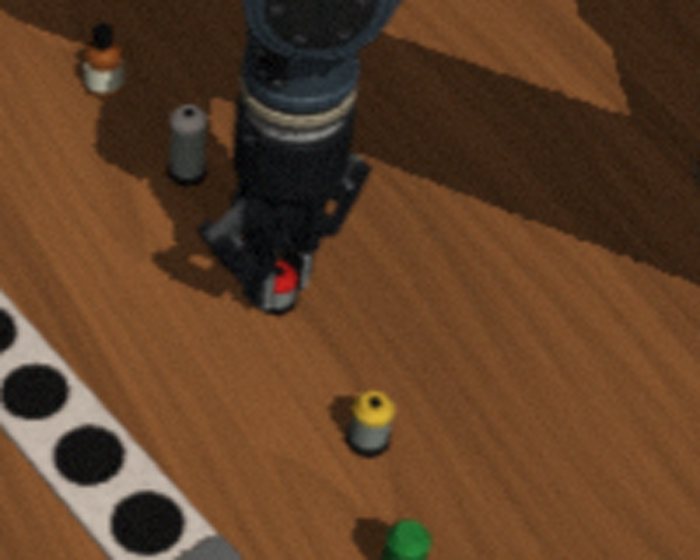

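Call:
{"fn": "send_rows", "kwargs": {
  "steps": [
    [[1,0,0,0.05,0],[1,0,0,0.08,0],[1,0,0,0.08,0],[1,0,0,0.08,0]]
  ]
}}

```text
t: 4.0
tcp_pos: [0.44, -0.09, 0.0868]
tool_rot: [-0.065, 0.704, 0.066, 0.704]
force: [-0.0, 0.3, -0.8]
finger_gap: 0.288
```

```bash
python3 w.py w3; python3 wm.py w3 0.08; python3 look.py c scene;python3 -c "
import cv2
a=cv2.imread('pics/c_scene.png')[100:260,230:430];cv2.imwrite('pics/c5.png',cv2.resize(a,None,fx=3.5,fy=3.5,interpolation=2))"
```

```text
[ 0.44002976 -0.09004732  0.08675071] t 4.0 yaw 10.655060021707333
red [276.6 285.7] lens [276.8 294.5] xy lens [ 0.4391 -0.0874] xy blob(z-5) [ 0.4388 -0.0864]
red [532.7 381.2] lens None xy lens None xy blob(z-5) [ 0.5635 -0.113 ]
yellow [333.    1.5] lens None xy lens None xy blob(z-5) [0.4366 0.0161]
white [280.5 257. ] lens None xy lens None xy blob(z-5) [ 0.4349 -0.0594]
white [240.5 275.9] lens None xy lens None xy blob(z-5) [ 0.424  -0.0681]
white [314.4 272.9] lens None xy lens None xy blob(z-5) [ 0.4463 -0.0628]
pad [522.5 328.4] [ 491  303   63   52 2500] [ 0.6422 -0.1414]
```

View pics/w3.png

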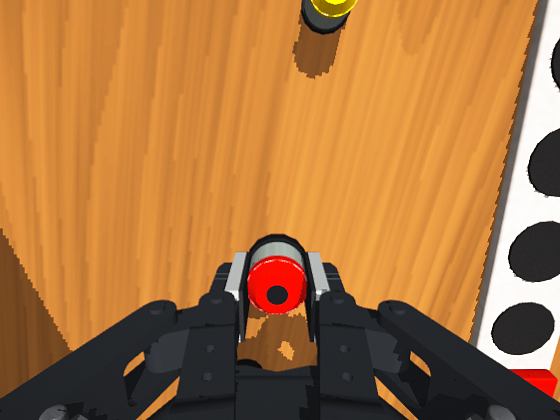

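View pics/c5.png

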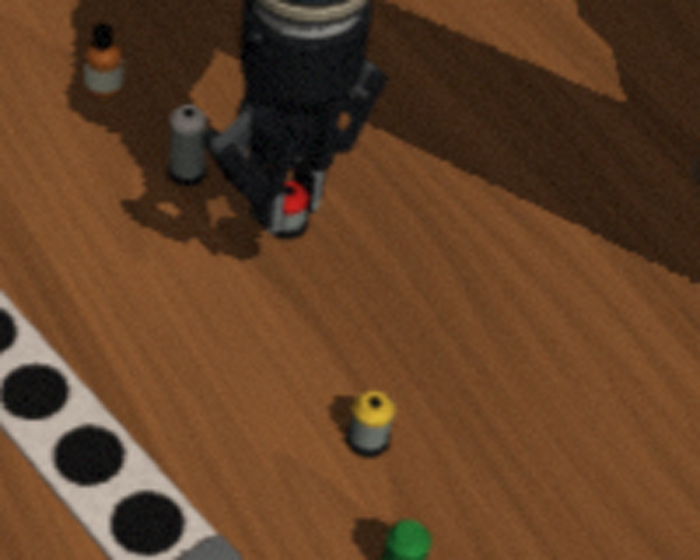

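Call:
{"fn": "send_rows", "kwargs": {
  "steps": [
    [[1,0.204,-0.054,0,0],[1,0.204,-0.054,0,0],[1,0.204,-0.054,0,0],[1,0.204,-0.054,0,0],[1,0.204,-0.054,0,0],[1,0.204,-0.054,-0.03,0],[1,0.204,-0.054,-0.05,0],[1,0.204,-0.054,-0.05,0]]
  ]
}}

```text
t: 5.1
tcp_pos: [0.6414, -0.1431, 0.0346]
tool_rot: [-0.065, 0.706, 0.067, 0.702]
force: [-0.1, 0.0, -0.8]
finger_gap: 0.291
```

```bash
python3 w.py w4; python3 wm.py w4 0.03
```

```text
[ 0.64144972 -0.14309881  0.034556  ] t 5.1 yaw 10.652739396712038
white [314. 274.] lens None xy lens None xy blob(z-5) [ 0.6475 -0.1153]
pad [282.8 126.8] [ 235   78   97   99 7395] [ 0.6315 -0.0779]
```

View pics/w4.png

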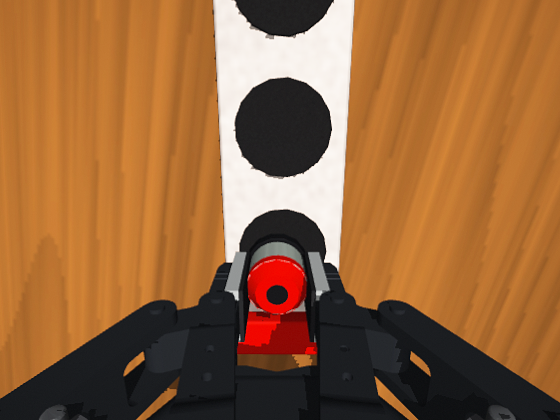

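```bash
python3 w.py w5
python3 - <<'E'
from wm import *
for n in('w4','w5'):
  T=np.load(f'pics/{n}.npy');print(wz(T,(276.8,294.5),.062), wz(T,(282.8,126.8),.012))
E
```

```text
[ 0.64288946 -0.14364822  0.03599957] t 5.15 yaw 10.653064833628935
[ 0.64039887 -0.13921949] [ 0.63148639 -0.07790737]
[ 0.64190986 -0.1405953 ] [ 0.6330282  -0.07854718]
```

```bash
python3 wm.py w5 .03; python3 w.py w6;python3 wm.py w6 .03
python3 - <<'E'
from wm import *
T=np.load(f'pics/w6.npy');print(wz(T,(276.8,294.5),.062))
E
```

```text
pad [280.  124.9] [ 233   76   95   99 7309] [ 0.6315 -0.0779]
[ 0.64397976 -0.14406475  0.03706023] t 5.2 yaw 10.652653593010339
pad [277.9 123.4] [ 231   75   95   98 7244] [ 0.6315 -0.0779]
[ 0.64305553 -0.14162067]
```

Settled, the objective is at (0.6431,-0.1416) and the pad centre at (0.6434,-0.1418), so it's aligned. Lowering.

Call:
{"fn": "send_rows", "kwargs": {
  "steps": [
    [[1,0,0,-0.01,0],[1,0,0,-0.0155,0],[1,0,0,-0.0155,0],[1,0,0,-0.0175,0],[1,0,0,-0.0175,0],[1,0,0,-0.0175,0]]
  ]
}}

```text
t: 6.0
tcp_pos: [0.6445, -0.1442, 0.0198]
tool_rot: [-0.066, 0.704, 0.066, 0.704]
force: [-0.6, -0.4, 0.5]
finger_gap: 0.29
```

Call:
{"fn": "send_rows", "kwargs": {
  "steps": [
    [[0.5,0,0,0,0],[0,0,0,0,0],[0,0,0,0,0],[0,0,0,0,0],[0,0,0,0,0],[0,0,0,0.05,0],[0,0,0,0.1,0],[0,0,0,0.12,0]]
  ]
}}

```text
t: 7.0
tcp_pos: [0.6462, -0.1449, 0.1433]
tool_rot: [-0.067, 0.702, 0.065, 0.706]
force: [0.4, -0.4, -0.5]
finger_gap: 1.002
```

```bash
python3 w.py w7; python3 wm.py w7 0.012
```

```text
[ 0.6462495  -0.14488129  0.1433354 ] t 7.0 yaw 10.659528216016897
red [273.9 203.1] lens [274.  205.7] xy lens [ 0.6436 -0.1423] xy blob(z-5) [ 0.6434 -0.1417]
red [274.2 250. ] lens None xy lens None xy blob(z-5) [ 0.6509 -0.1806]
white [557.3  40.5] lens None xy lens None xy blob(z-5) [ 0.7896 -0.0027]
white [546.7  89. ] lens None xy lens None xy blob(z-5) [ 0.7948 -0.0295]
white [  2. 273.] lens None xy lens None xy blob(z-5) [ 0.4574 -0.2216]
white [150.  291.8] lens None xy lens None xy blob(z-5) [ 0.5642 -0.2174]
white [406.5 289.5] lens None xy lens None xy blob(z-5) [ 0.751  -0.1807]
pad [274. 116.] [ 245   86   59   61 2737] [ 0.6316 -0.0783]
```

View pics/w7.png

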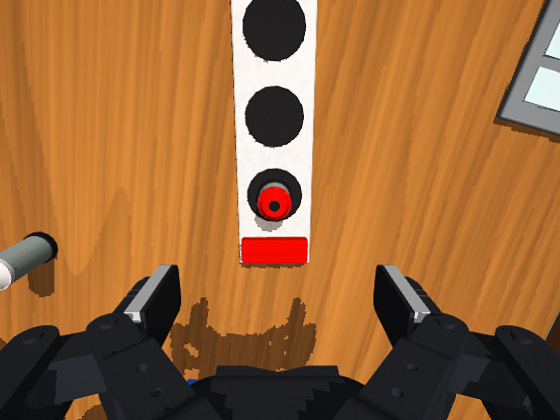

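Red is upright on its pad at (274,205). Yellow is next.

Call:
{"fn": "send_rows", "kwargs": {
  "steps": [
    [[0,-0.2,0.1905,-0.02,0],[0,-0.2,0.1905,-0.02,0],[0,-0.2,0.1905,-0.02,0],[0,-0.2,0.1905,-0.02,0],[0,-0.2,0.1905,-0.02,0],[0,-0.2,0.1905,-0.02,0],[0,-0.2,0.1905,-0.02,0],[0,-0.2,0.1905,-0.02,0]]
  ]
}}

```text
t: 8.05
tcp_pos: [0.4463, 0.0453, 0.1197]
tool_rot: [-0.065, 0.703, 0.065, 0.705]
force: [-0.2, 0.7, 0.5]
finger_gap: 0.997
```

```bash
python3 w.py w8; python3 wm.py w8
```

```text
[0.4463459  0.04527398 0.11974799] t 8.05 yaw 10.58461755253101
yellow [273.8 213. ] lens [273.9 216.1] xy lens [0.4437 0.0468] xy blob(z-5) [0.4435 0.0475]
white [492.  180.5] lens None xy lens None xy blob(z-5) [0.5744 0.1005]
white [275.8 196.1] lens None xy lens None xy blob(z-5) [0.4416 0.0652]
white [151. 293.] lens None xy lens None xy blob(z-5) [ 0.3683 -0.0201]
white [402.7 292.5] lens None xy lens None xy blob(z-5) [0.5423 0.0127]
white [462. 406.] lens None xy lens None xy blob(z-5) [ 0.6187 -0.077 ]
pad [472. 236.] [ 443  210   59   53 2418] [0.6067 0.0499]
```

View pics/w8.png

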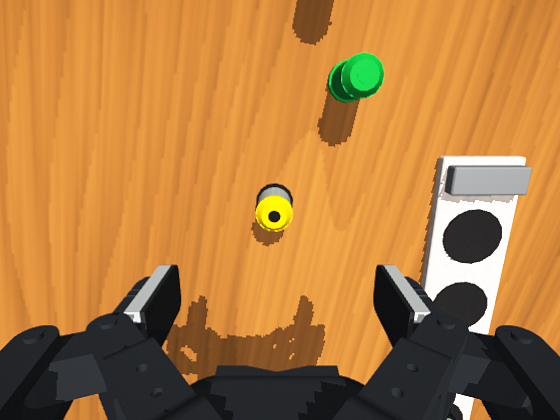

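Yellow (274,216) is centred between the jaws. Descending and gripping.

Call:
{"fn": "send_rows", "kwargs": {
  "steps": [
    [[0,-0.002,0.0015,-0.05,0],[0,-0.002,0.0015,-0.09,0],[0,-0.002,0.0015,-0.11,0],[0,-0.002,0.0015,-0.11,0],[0,-0.002,0.0015,-0.11,0],[0.5,-0.002,0.0015,-0.11,0],[1,-0.002,0.0015,-0.11,0],[1,-0.002,0.0015,-0.11,0]]
  ]
}}

```text
t: 9.1
tcp_pos: [0.4428, 0.0478, 0.0102]
tool_rot: [-0.066, 0.704, 0.066, 0.704]
force: [-0.1, 0.3, -0.5]
finger_gap: 0.375
```

Call:
{"fn": "send_rows", "kwargs": {
  "steps": [
    [[1,0,0,0,0],[1,0,0,0,0],[1,0,0,0.05,0],[1,0,0,0.08,0],[1,0,0,0.08,0],[1,0,0,0.08,0]]
  ]
}}

```text
t: 9.85
tcp_pos: [0.442, 0.0478, 0.0893]
tool_rot: [-0.066, 0.704, 0.066, 0.704]
force: [-0.8, 0.5, -2.2]
finger_gap: 0.291
```

```bash
python3 w.py w9; python3 wm.py w9 .08
```

```text
[0.44197434 0.04784331 0.08929087] t 9.85 yaw 10.657580192254688
yellow [276.2 301.1] lens [276.9 312. ] xy lens [0.4416 0.0475] xy blob(z-5) [0.4411 0.049 ]
white [520.2 195.5] lens None xy lens None xy blob(z-5) [0.5031 0.11  ]
white [280.6 267.2] lens None xy lens None xy blob(z-5) [0.4378 0.0738]
white [240. 276.] lens None xy lens None xy blob(z-5) [0.4257 0.0684]
white [313.  275.5] lens None xy lens None xy blob(z-5) [0.4485 0.0729]
pad [500.4 256.3] [ 468  227   66   59 2984] [0.6064 0.0499]
```

View pics/w9.png

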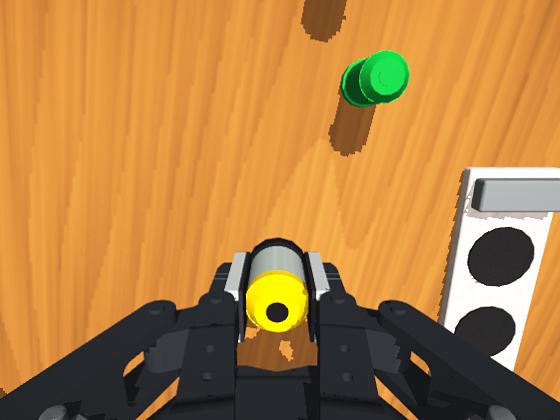

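Call:
{"fn": "send_rows", "kwargs": {
  "steps": [
    [[1,0.19,-0.1255,0,0],[1,0.19,-0.1255,0,0],[1,0.19,-0.1255,0,0],[1,0.19,-0.1255,0,0],[1,0.19,-0.1255,-0.03,0],[1,0.19,-0.1255,-0.05,0],[1,0.19,-0.1255,-0.05,0],[1,0.19,-0.1255,-0.05,0]]
  ]
}}

```text
t: 10.9
tcp_pos: [0.6322, -0.0773, 0.0396]
tool_rot: [-0.066, 0.704, 0.066, 0.704]
force: [1.0, -0.1, -1.2]
finger_gap: 0.292
```

```bash
python3 w.py w10; python3 wm.py w10 .03
```

```text
[ 0.63221441 -0.07725789  0.03964197] t 10.9 yaw 10.686015158627535
red [276.5 366.5] lens None xy lens None xy blob(z-5) [ 0.639  -0.1165]
yellow [276.2 301.2] lens [276.7 311.9] xy lens [ 0.6318 -0.0778] xy blob(z-5) [ 0.6313 -0.0764]
pad [276.4 129. ] [ 231   82   93   95 6931] [ 0.6195 -0.014 ]
```

View pics/w10.png

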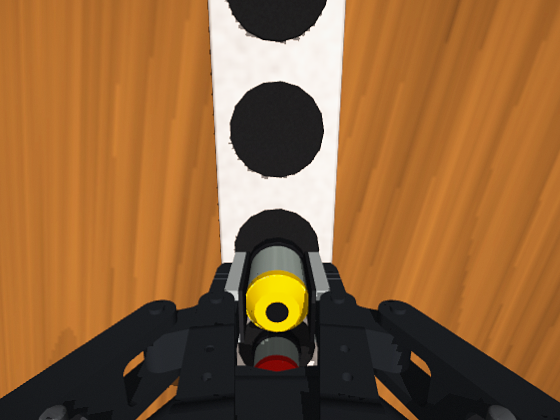

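Yellow is within 0.5 mm of its pad centre, so I'm lowering and releasing.

Call:
{"fn": "send_rows", "kwargs": {
  "steps": [
    [[1,0,0,-0.01,0],[1,0,0,-0.0155,0],[1,0,0,-0.0178,0],[1,0,0,-0.0178,0],[1,0,0,-0.0178,0],[1,0,0,-0.0178,0]]
  ]
}}

```text
t: 11.7
tcp_pos: [0.6322, -0.0776, 0.0223]
tool_rot: [-0.066, 0.704, 0.066, 0.704]
force: [-3.6, 0.7, 6.0]
finger_gap: 0.294
```

Call:
{"fn": "send_rows", "kwargs": {
  "steps": [
    [[0.5,0,0,0,0],[0,0,0,0,0],[0,0,0,0,0],[0,0,0,0,0],[0,0,0,0,0],[0,0,0,0.05,0],[0,0,0,0.1,0],[0,0,0,0.12,0]]
  ]
}}

```text
t: 12.7
tcp_pos: [0.6343, -0.0782, 0.1454]
tool_rot: [-0.066, 0.702, 0.065, 0.706]
force: [-0.1, -0.2, 0.4]
finger_gap: 0.997
```

```bash
python3 w.py w11; python3 wm.py w11 .012
```

```text
[ 0.63426197 -0.07820524  0.14537291] t 12.7 yaw 10.662461871653795
red [273.5 278.8] lens [273.4 283.5] xy lens [ 0.6436 -0.1423] xy blob(z-5) [ 0.6434 -0.1407]
red [273.5 315. ] lens None xy lens None xy blob(z-5) [ 0.6498 -0.1755]
yellow [273.5 210.1] lens [273.5 212.8] xy lens [ 0.6318 -0.0788] xy blob(z-5) [ 0.6318 -0.0782]
white [555.9  85.5] lens None xy lens None xy blob(z-5) [0.7893 0.0407]
white [545.7 133.4] lens None xy lens None xy blob(z-5) [0.7952 0.012 ]
white [534.9 178.7] lens None xy lens None xy blob(z-5) [ 0.8006 -0.0176]
white [ 10.5 340.5] lens None xy lens None xy blob(z-5) [ 0.4473 -0.2156]
pad [273.3 119.6] [ 245   90   58   60 2682] [ 0.6196 -0.0145]
```

View pics/w11.png

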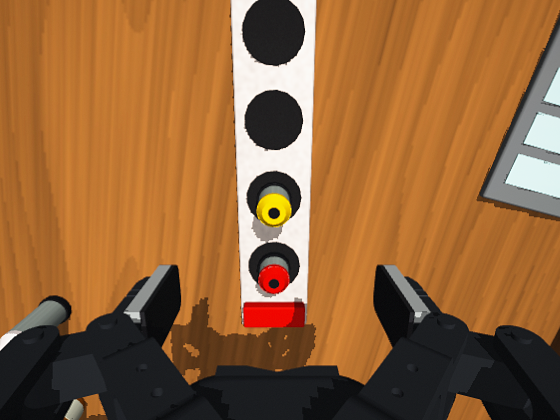

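Red and yellow are standing. Now blue.

Call:
{"fn": "send_rows", "kwargs": {
  "steps": [
    [[0,-0.185,0.29,-0.02,0],[0,-0.185,0.29,-0.02,0],[0,-0.185,0.29,-0.02,0],[0,-0.185,0.29,-0.02,0],[0,-0.185,0.29,-0.02,0],[0,-0.185,0.29,-0.02,0],[0,-0.185,0.29,-0.02,0],[0,-0.185,0.29,-0.02,0]]
  ]
}}

```text
t: 13.75
tcp_pos: [0.4482, 0.212, 0.1217]
tool_rot: [-0.066, 0.704, 0.066, 0.704]
force: [0.3, 0.3, 0.7]
finger_gap: 0.997
```

```bash
python3 w.py w12; python3 wm.py w12
```

```text
[0.4481917  0.21197193 0.12173816] t 13.75 yaw 10.666066263342186
blue [275.3 216.3] lens None xy lens None xy blob(z-5) [0.4463 0.2145]
white [278.5 196. ] lens None xy lens None xy blob(z-5) [0.4451 0.2318]
white [150.6 292.5] lens None xy lens None xy blob(z-5) [0.3692 0.1455]
white [406.5 289. ] lens None xy lens None xy blob(z-5) [0.5469 0.1818]
white [381.  348.5] lens None xy lens None xy blob(z-5) [0.5431 0.1297]
```

View pics/w12.png

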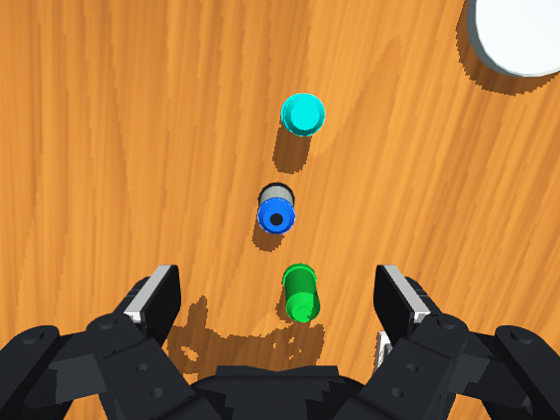

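Blue (276,217) is between turquoise (303,115) and green (300,293), and the jaws are clear of both. Descending.

Call:
{"fn": "send_rows", "kwargs": {
  "steps": [
    [[0,-0.0015,0.002,-0.05,0],[0,-0.0015,0.002,-0.09,0],[0,-0.0015,0.002,-0.107,0],[0,-0.0015,0.002,-0.107,0],[0,-0.0015,0.002,-0.107,0],[0.5,-0.0015,0.002,-0.107,0],[1,-0.0015,0.002,-0.107,0],[1,-0.0015,0.002,-0.107,0]]
  ]
}}

```text
t: 14.8
tcp_pos: [0.4462, 0.2144, 0.0154]
tool_rot: [-0.066, 0.704, 0.066, 0.704]
force: [-0.2, 0.6, -0.0]
finger_gap: 0.377
```

Call:
{"fn": "send_rows", "kwargs": {
  "steps": [
    [[1,0,0,0,0],[1,0,0,0,0],[1,0,0,0.05,0],[1,0,0,0.08,0],[1,0,0,0.08,0],[1,0,0,0.08,0]]
  ]
}}

```text
t: 15.55
tcp_pos: [0.4453, 0.2141, 0.0943]
tool_rot: [-0.066, 0.705, 0.066, 0.704]
force: [-0.3, 0.2, -1.3]
finger_gap: 0.295
```

```bash
python3 w.py w13; python3 wm.py w13 .08
```

```text
[0.44525177 0.21414946 0.09426358] t 15.55 yaw 10.664033621364178
blue [277.5 304.5] lens None xy lens None xy blob(z-5) [0.4445 0.2171]
blue [251.2 315.9] lens None xy lens None xy blob(z-5) [0.4355 0.2103]
white [279.7 267. ] lens None xy lens None xy blob(z-5) [0.4414 0.2377]
white [240. 276.] lens None xy lens None xy blob(z-5) [0.4289 0.2319]
white [313.5 275.5] lens None xy lens None xy blob(z-5) [0.4531 0.2367]
white [396.1 400.9] lens None xy lens None xy blob(z-5) [0.4958 0.1904]
```

View pics/w13.png

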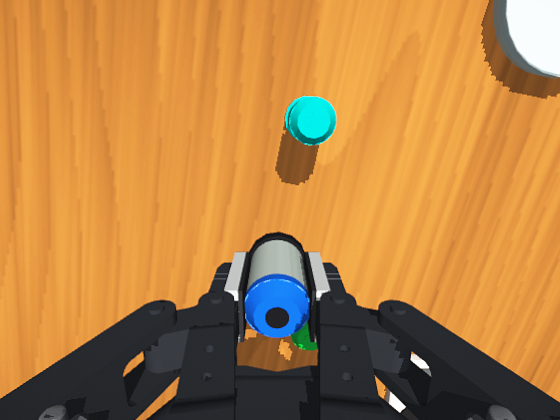

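```bash
cat > lens.py <<'E'
import sys
from wm import *
n,z=sys.argv[1],float(sys.argv[2]);im=cv2.imread(f'pics/{n}.png');g=im.max(2)
m=np.zeros(g.shape,bool);m[295:350,262:292]=g[295:350,262:292]<75
for c,s in blobs(m,50):print(c,s,wz(np.load(f'pics/{n}.npy'),c,z).round(4))
E
python3 lens.py w13 .132
```

```text
[276.77717391 317.45108696] [266 308  23  20 368] [0.4447 0.2149]
```

Call:
{"fn": "send_rows", "kwargs": {
  "steps": [
    [[1,0.175,-0.229,0.01,0],[1,0.175,-0.229,0.01,0],[1,0.175,-0.229,0.01,0],[1,0.175,-0.229,0.01,0],[1,0.175,-0.229,0,0],[1,0.175,-0.229,-0.05,0],[1,0.175,-0.229,-0.05,0],[1,0.175,-0.229,-0.05,0]]
  ]
}}

```text
t: 16.6
tcp_pos: [0.6203, -0.0141, 0.0445]
tool_rot: [-0.066, 0.705, 0.066, 0.703]
force: [0.3, -0.0, -0.6]
finger_gap: 0.295
```

Call:
{"fn": "send_rows", "kwargs": {
  "steps": [
    [[1,0,0,0,0]]
  ]
}}

```text
t: 16.73
tcp_pos: [0.6219, -0.0142, 0.0466]
tool_rot: [-0.066, 0.703, 0.066, 0.705]
force: [-0.1, -0.5, -1.2]
finger_gap: 0.294
```

```bash
python3 w.py w14; python3 lens.py w14 .082;python3 wm.py w14 .03
```

```text
[ 0.62186089 -0.01423315  0.04655323] t 16.725 yaw 10.715841999407978
[276.75871314 317.37533512] [266 308  23  20 373] [ 0.6214 -0.015 ]
[282.65400844 343.04219409] [272 334  20  16 237] [ 0.6258 -0.0259]
[266.88888889 344.84722222] [262 337  10  13  72] [ 0.62   -0.0278]
yellow [274.  367.5] lens None xy lens None xy blob(z-5) [ 0.6271 -0.0515]
blue [276.5 306. ] lens None xy lens None xy blob(z-5) [ 0.621  -0.0135]
white [306.  355.5] lens None xy lens None xy blob(z-5) [ 0.6345 -0.0258]
pad [273.5 126. ] [ 229   80   90   93 6460] [0.6076 0.0498]
```

View pics/w14.png

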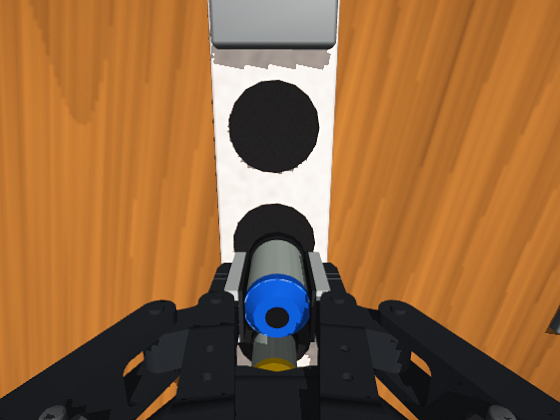

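Call:
{"fn": "send_rows", "kwargs": {
  "steps": [
    [[1,0,0,0,0],[1,0,0,0,0],[1,0,0,0,0]]
  ]
}}

```text
t: 17.15
tcp_pos: [0.6211, -0.0147, 0.0453]
tool_rot: [-0.066, 0.704, 0.066, 0.704]
force: [-0.3, 0.3, -2.1]
finger_gap: 0.292
```

```bash
python3 w.py w15; python3 lens.py w15 .082|head -1;python3 wm.py w15 .03|grep pad
```

```text
[ 0.62108535 -0.01466562  0.04527642] t 17.15 yaw 10.662915548754023
[276.75871314 317.37533512] [266 308  23  20 373] [ 0.6206 -0.0146]
pad [275.1 125.7] [ 230   80   91   93 6562] [0.6076 0.0498]
```

Call:
{"fn": "send_rows", "kwargs": {
  "steps": [
    [[1,-0.001,0.0005,-0.01,0],[1,-0.001,0.0005,-0.0155,0],[1,-0.001,0.0005,-0.0178,0],[1,-0.001,0.0005,-0.0178,0],[1,-0.001,0.0005,-0.0178,0],[1,-0.001,0.0005,-0.0178,0]]
  ]
}}

```text
t: 17.95
tcp_pos: [0.6192, -0.0141, 0.0275]
tool_rot: [-0.066, 0.705, 0.066, 0.703]
force: [-3.9, 0.4, 5.1]
finger_gap: 0.294
```

Call:
{"fn": "send_rows", "kwargs": {
  "steps": [
    [[0.5,0,0,0,0],[0,0,0,0,0],[0,0,0,0,0],[0,0,0,0,0],[0,0,0,0,0],[0,0,0,0.05,0],[0,0,0,0.1,0],[0,0,0,0.12,0]]
  ]
}}

```text
t: 18.95
tcp_pos: [0.6217, -0.0145, 0.1505]
tool_rot: [-0.066, 0.702, 0.065, 0.706]
force: [0.8, 0.6, -0.8]
finger_gap: 1.001
```

```bash
python3 w.py w16; python3 wm.py w16 .012|grep -v white
```

```text
[ 0.6217287  -0.01452552  0.15046946] t 18.95 yaw 10.66182866523275
red [274.4 339.1] lens [274.3 344.7] xy lens [ 0.6437 -0.1421] xy blob(z-5) [ 0.6434 -0.1401]
red [274.5 362. ] lens None xy lens None xy blob(z-5) [ 0.6482 -0.1652]
yellow [274.5 281.8] lens [274.4 286.9] xy lens [ 0.6319 -0.0788] xy blob(z-5) [ 0.6317 -0.077 ]
blue [273.  211.5] lens [273.  213.9] xy lens [ 0.6189 -0.0144] xy blob(z-5) [ 0.6188 -0.0141]
pad [274.1 119.4] [ 246   91   57   58 2581] [0.6077 0.0494]
```

View pics/w16.png

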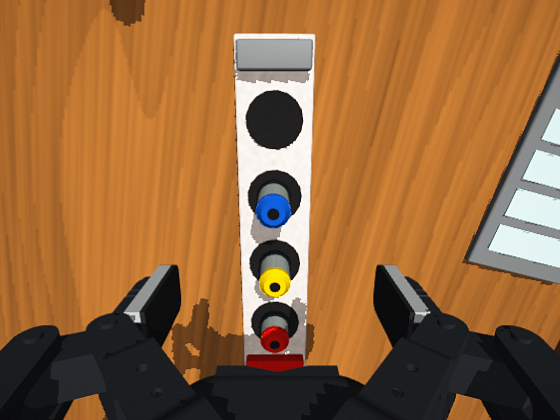

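Three are placed. Now white.

Call:
{"fn": "send_rows", "kwargs": {
  "steps": [
    [[0,-0.181,-0.217,0,0],[0,-0.181,-0.217,0,0],[0,-0.181,-0.217,0,0],[0,-0.181,-0.217,0,0],[0,-0.181,-0.217,0,0],[0,-0.181,-0.217,0,0],[0,-0.181,-0.217,0,0],[0,-0.181,-0.217,0,0]]
  ]
}}

```text
t: 20.0
tcp_pos: [0.4396, -0.2302, 0.1469]
tool_rot: [-0.066, 0.704, 0.066, 0.704]
force: [-0.1, -0.1, -0.2]
finger_gap: 0.999
```

```bash
python3 w.py w17; python3 wm.py w17 | grep -v pad
```

```text
[ 0.43962624 -0.23016077  0.14692177] t 20.0 yaw 10.760494988427666
red [556. 145.] lens None xy lens None xy blob(z-5) [ 0.6458 -0.143 ]
red [526.2 200.5] lens None xy lens None xy blob(z-5) [ 0.6409 -0.1899]
blue [463.7 409.9] lens None xy lens None xy blob(z-5) [ 0.6489 -0.3908]
white [277.3 210. ] lens [276.9 219.9] xy lens [ 0.4399 -0.2334] xy blob(z-5) [ 0.4391 -0.2274]
white [147. 289.] lens None xy lens None xy blob(z-5) [ 0.3498 -0.3112]
white [406.5 289. ] lens None xy lens None xy blob(z-5) [ 0.552  -0.2726]
white [272.1 317.7] lens None xy lens None xy blob(z-5) [ 0.4521 -0.3185]
```

View pics/w17.png

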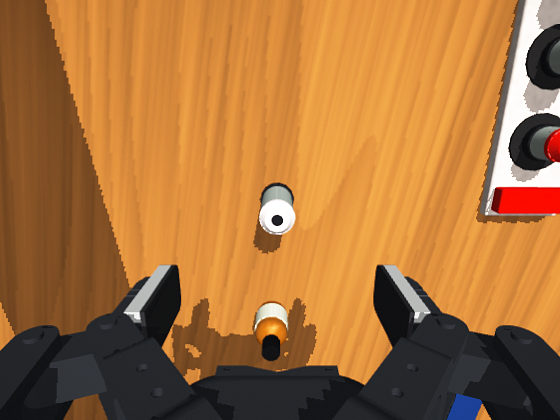

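White (277,219) is clear of the oil bottle (271,325). Descending.

Call:
{"fn": "send_rows", "kwargs": {
  "steps": [
    [[0,0,-0.003,-0.05,0],[0,0,-0.003,-0.1,0],[0,0,-0.003,-0.127,0],[0,0,-0.003,-0.127,0],[0,0,-0.003,-0.127,0],[0.5,0,-0.003,-0.127,0],[1,0,-0.003,-0.127,0],[1,0,-0.003,-0.127,0]]
  ]
}}

```text
t: 21.05
tcp_pos: [0.4393, -0.2345, 0.0208]
tool_rot: [-0.066, 0.704, 0.065, 0.704]
force: [0.2, -0.8, -0.1]
finger_gap: 0.376
```

Call:
{"fn": "send_rows", "kwargs": {
  "steps": [
    [[1,0,0,0,0],[1,0,0,0,0],[1,0,0,0.05,0],[1,0,0,0.1,0],[1,0,0,0.1,0],[1,0,0,0.1,0]]
  ]
}}

```text
t: 21.8
tcp_pos: [0.4383, -0.2337, 0.1196]
tool_rot: [-0.065, 0.704, 0.066, 0.704]
force: [-0.4, -0.2, -2.0]
finger_gap: 0.299
```

```bash
python3 w.py w18; python3 lens.py w18 .162
```

```text
[ 0.43832679 -0.23369924  0.1196386 ] t 21.8 yaw 10.655605131266583
[276.7642487  322.62176166] [265 313  24  21 386] [ 0.4375 -0.2319]
```

View pics/w18.png

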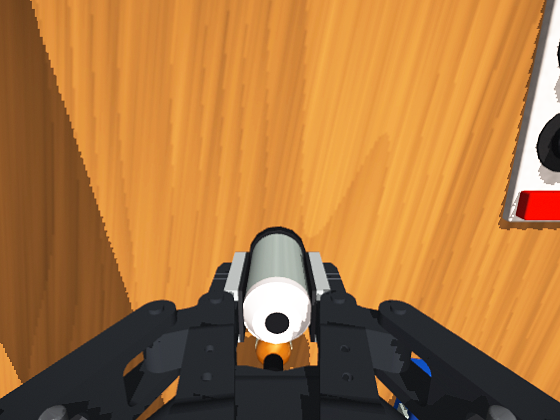

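Call:
{"fn": "send_rows", "kwargs": {
  "steps": [
    [[1,0.17,0.2815,0,0],[1,0.17,0.2815,0,0],[1,0.17,0.2815,0,0],[1,0.17,0.2815,0,0],[1,0.17,0.2815,0,0],[1,0.17,0.2815,0,0],[1,0.17,0.2815,0,0],[1,0.17,0.2815,-0.02,0]]
  ]
}}

```text
t: 22.85
tcp_pos: [0.6087, 0.0459, 0.1001]
tool_rot: [-0.066, 0.704, 0.065, 0.704]
force: [0.2, -0.8, -1.9]
finger_gap: 0.293
```

Call:
{"fn": "send_rows", "kwargs": {
  "steps": [
    [[1,0,0,-0.025,0],[1,0,0,-0.05,0],[1,0,0,-0.05,0],[1,0,0,-0.05,0],[1,0,0,-0.05,0]]
  ]
}}

```text
t: 23.48
tcp_pos: [0.6096, 0.0466, 0.0512]
tool_rot: [-0.066, 0.703, 0.065, 0.705]
force: [-0.3, -0.3, -1.5]
finger_gap: 0.297
```

```bash
python3 w.py w19; python3 lens.py w19 .092|head -1
```

```text
[0.60963832 0.04663654 0.05124796] t 23.475 yaw 10.618777080132494
[276.74677003 322.55555556] [265 313  24  20 387] [0.6089 0.0474]
```

View pics/w19.png

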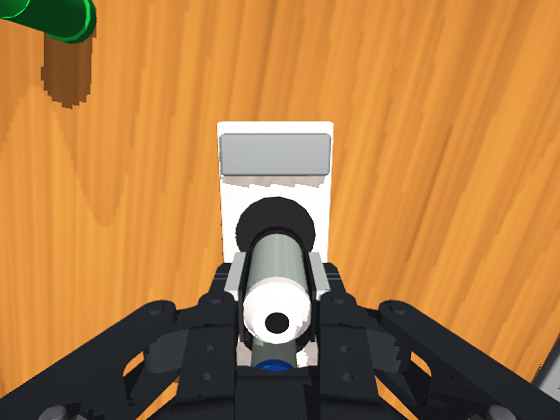

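Correcting by about (-1, +2) mm, then lowering.

Call:
{"fn": "send_rows", "kwargs": {
  "steps": [
    [[1,-0.001,0.002,-0.005,0],[1,-0.001,0.002,-0.005,0],[1,-0.001,0.002,-0.0155,0],[1,-0.001,0.002,-0.018,0],[1,-0.001,0.002,-0.018,0],[1,-0.001,0.002,-0.018,0]]
  ]
}}

```text
t: 24.28
tcp_pos: [0.608, 0.0494, 0.0328]
tool_rot: [-0.066, 0.704, 0.066, 0.704]
force: [-1.9, 0.7, 6.7]
finger_gap: 0.292
```

```bash
python3 w.py w20; python3 lens.py w20 .074|head -1
```

```text
[0.60795202 0.04941302 0.03278965] t 24.275 yaw 10.66738764448204
[276.74358974 322.7       ] [265 313  24  21 390] [0.6073 0.0504]
```

Contact (about 7 N), with position within 1 mm. Releasing.

Call:
{"fn": "send_rows", "kwargs": {
  "steps": [
    [[0.5,0,0,0,0],[0,0,0,0,0],[0,0,0,0,0],[0,0,0,0,0],[0,0,0,0,0],[0,0,0,0.05,0],[0,0,0,0.1,0],[0,0,0,0.15,0]]
  ]
}}

```text
t: 25.32
tcp_pos: [0.6077, 0.0493, 0.1834]
tool_rot: [-0.066, 0.704, 0.066, 0.704]
force: [2.1, 0.3, 0.2]
finger_gap: 1.001
```

Call:
{"fn": "send_rows", "kwargs": {
  "steps": [
    [[0,-0.03,-0.05,0.05,0],[0,-0.06,-0.1,0.05,0],[0,-0.06,-0.1,0.05,0],[0,-0.06,-0.1,0.05,0]]
  ]
}}

```text
t: 25.82
tcp_pos: [0.5479, -0.0509, 0.2321]
tool_rot: [-0.065, 0.704, 0.065, 0.704]
force: [0.5, 0.7, 0.2]
finger_gap: 1.002
```

```bash
python3 w.py w21; python3 wm.py w21 .012|grep -v '^pad'; python3 look.py z scene top; python3 -c "
import cv2
a=cv2.imread('pics/z_scene.png')[160:290,190:320];cv2.imwrite('pics/c9.png',cv2.resize(a,None,fx=4,fy=4,interpolation=2))"
```

```text
[ 0.547887   -0.05088055  0.23212123] t 25.825 yaw 10.564863816372283
red [345.4 275.7] lens [346.5 278.4] xy lens [ 0.6437 -0.1421] xy blob(z-5) [ 0.6434 -0.1415]
red [339.6 303.4] lens None xy lens None xy blob(z-5) [ 0.6454 -0.1775]
yellow [350.5 224. ] lens [352.3 227.1] xy lens [ 0.6319 -0.0787] xy blob(z-5) [ 0.6307 -0.0772]
blue [355.6 165. ] lens None xy lens None xy blob(z-5) [ 0.6177 -0.015 ]
white [150.5 292.4] lens None xy lens None xy blob(z-5) [ 0.4379 -0.1833]
white [406.5 289. ] lens None xy lens None xy blob(z-5) [ 0.7    -0.1302]
```

View pics/w21.png

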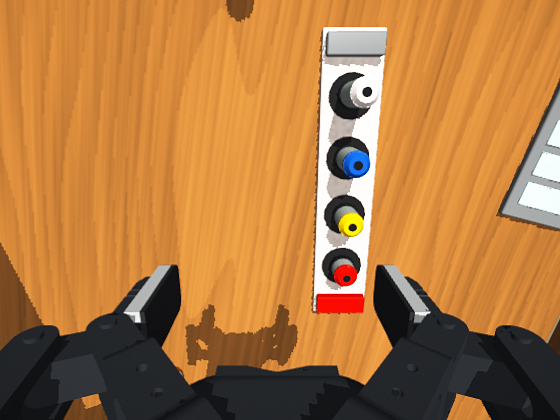

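View pics/z_scene.png

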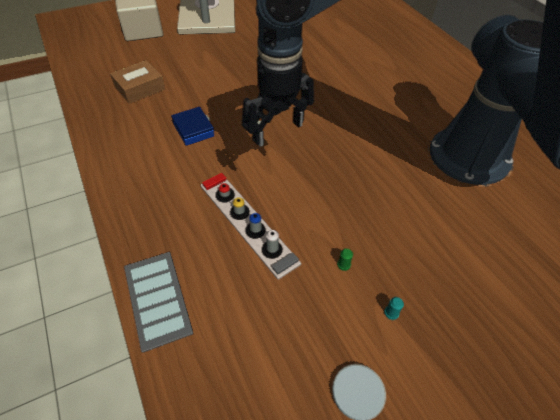

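View pics/c9.png

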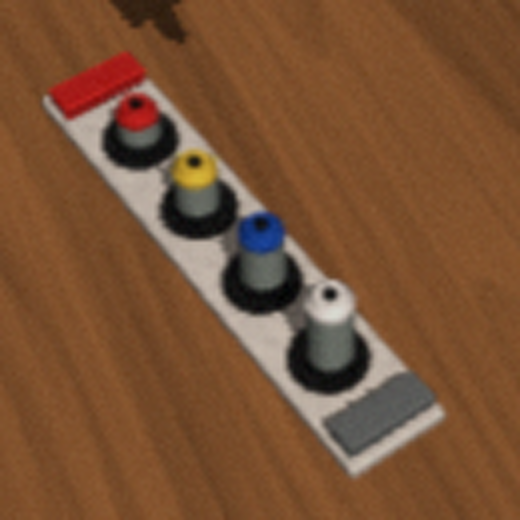

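All four stand in order: red (225,190), yellow (239,206), blue (256,222), white (272,242) in the scene view. One numeric check on blue and white before I hand in.

Run:
```python
from wm import *
T=np.load('pics/w21.npy');g=cv2.imread('pics/w21.png').max(2)
for (x,y,z) in((367,92,.074),(357,165,.064)):
    m=np.zeros(g.shape,bool);m[y-7:y+8,x-7:x+8]=g[y-7:y+8,x-7:x+8]<75
    c=max(blobs(m,5),key=lambda b:b[1][4])[0];print(c,wz(T,c,z).round(4))
b,h=cv2.imread('pics/a_top.png'),cv2.imread('pics/z_top.png')
for r in ((105,170,150,210),(405,165,465,200),(400,230,430,255)):
    x,y,X,Y=r;print(r,np.abs(b[y:Y,x:X].astype(int)-h[y:Y,x:X]).mean())
print(manip.sense()['force']); manip.sign_off()
```

```text
[366.91428571  91.35714286] [0.6073 0.0503]
[357.83636364 165.41818182] [ 0.6186 -0.0144]
(105, 170, 150, 210) 25.39
(405, 165, 465, 200) 17.195714285714285
(400, 230, 430, 255) 19.512888888888888
[ 0.77965086  0.64339442 -0.2939411 ]
the job is handed in; nothing more can be done
```

View pics/z_top.png

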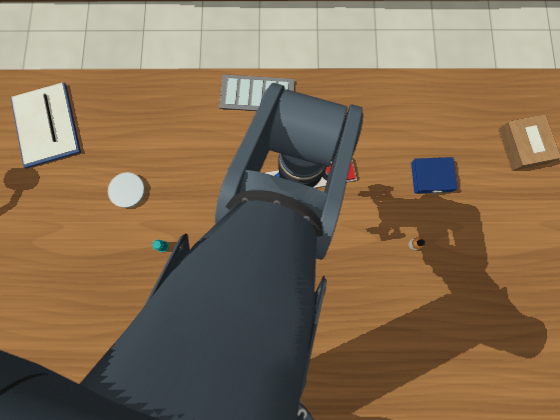

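I placed the four objectives upright on the strip in order of length, red at the red end block, then yellow, blue and white at the grey end. I handed the job in at about 26 s of the 102 s allowed.

- **Placement:** The last wrist view put every objective within about 1 mm of its pad centre. The calibration itself is only good to about 2 mm. The scene view shows all four upright, with the gripper clear of them.
- **Forces:** The highest force reading printed was about 7 N, when setting white down.
- **Bystanders:** My before-and-after pixel comparison of the dish, box and bottle disagreed, with mean differences of 17–25. I only looked into it after handing in. The final top picture shows all three at their starting pixels: dish (126,190), box (434,175) and bottle (418,244). The arm's shadow now falls near the box and bottle, but no shadow is visible on the dish, so I can't explain its difference.
- **Decoys:** The green and turquoise decoys were not touched. The final scene view shows both in place.

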